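# Load bearing blocks into the sprung magazine

### The job

Load the two bearing blocks into the spring-loaded magazine, one at a time: stand a block in the loading bay, broad face towards the magazine, and push it in past the sprung lips until they have closed behind it, then let go and do the same with the other. Push gently and feel for it, because with the second block the magazine is full and goes solid just after the lips close, and the blocks must not be rammed together. Leave the other things on the table alone.

Things in the scene. Friction and masses are not known exactly. Their poses are not given: they have to be found in the camera images.
- bay (a point): Centre of the loading bay's floor, 6 mm above the table, on the dark steel plate that carries the magazine. x points into the magazine (pushing direction), z up. Side walls 10 mm high, 69 mm apart, from x = -47 to +13 mm; open at the rear (-x) and above. The smooth flat floor runs on through the magazine. The magazine is clamped to the plate in slots, over a range of 16 mm, different each time.
- lip_first (a point): Point on the floor 58 mm along x from the bay's centre: the least x that the lips' holding faces can have. Their true place L is 58 to 74 mm, not measured: feel it. From L-50 to L-22 mm, 16 mm high guides narrow the channel from 68 to 57.6 mm, then it is straight. A block let go before the lips close behind it is pushed back. Nothing before L+10 mm is higher than 22 mm over the floor.
- lip_last (a point): Point on the floor 74 mm along x from the bay's centre: the greatest L. Two smooth steel lips, one each side, 4 to 20 mm above the floor, with ramps from L-12 to L-3 mm, stand 5 mm into the channel (47.6 mm between tips). A passing block pushes each outward against its spring (2.5 N shut, 4 N open); they snap shut once its rear face is past L. A loaded block rests back on them, centre at L+12 mm.
- plate_end (a point): Middle of the plate's far end, at floor height. In the magazine a black sprung follower is met by a block's front face at L+14 mm; it pushes back 2.5 N at first, 6 N with two blocks in, and reaches its hard stop 2.5 mm after the lips shut on the second. Pushing takes 6 to 15 N. The blocks must not press on one another with over 18 N. Beyond L+10 mm walls and edge rails are 37 mm high.
- block_a_center (a point): Bearing block, plain aluminium, 24 mm (its x) x 56 mm (its y) x 32 mm high, 100 g, with a round dark bore in each 56 x 32 face and two small holes on top; stands upright on the table at the start. This point is its centre, 16 mm above its underside; z up. It is symmetric, so either 56 x 32 face may go first. Rigid: grip it across its 24 mm.
- block_b_center (a point): Bearing block, plain aluminium, 24 mm (its x) x 56 mm (its y) x 32 mm high, 100 g, with a round dark bore in each 56 x 32 face and two small holes on top; stands upright on the table at the start. This point is its centre, 16 mm above its underside; z up. It is symmetric, so either 56 x 32 face may go first. Rigid: grip it across its 24 mm.
- bracket: Bystander: grey printed angle bracket, 50 x 40 mm foot with a 40 mm high upright; origin under its centre. Leave alone.
- clamp: Bystander: aluminium shaft flange, 36 x 36 x 14 mm with a round boss to 24 mm high; origin under its centre. Leave alone.
- driver: Bystander: screwdriver lying on the table. Leave alone.
- rail_off: Bystander: aluminium profile offcut, 160 x 20 x 20 mm, lying; origin under its centre. Leave alone.
Not all that is in view belongs to the job. What is meant by the part that bears bay is not purple, and is the larger of those in its own colour.

How it is judged:
By the outcome, as a careful person would: the job done as asked, in the order asked, and still so for the second after the job is handed in, with the robot touching nothing.
It also fails if it takes over 72 s, if anything falls off the work surface, if the arm or the gripper's body presses on something with over 40 N, if the wrist force passes 120 N, or if a joint passes its speed limit or range.

### The arm

A 6-joint arm with a two-finger parallel gripper is mounted at the origin on the work surface. World frame = base frame: x ahead of the robot, y to its left, z up, the work surface at z = 0. Lengths are in m, angles in degrees, forces in N, time in s.
With the tool pointing down it reaches from about 0.3 to 0.95 m from the base axis. Payload 3.1 kg.
Tool frame: the origin (TCP) lies at the very end of the fingers, on their centre line; the grasp point (between the pads) lies 19 mm behind it; z points along the fingers, y is the line along which they close (so a half turn about z gives the same grasp; the last joint's range is limited). The gripper opens to 85 mm and grips with 20 to 120 N. Pads are 22 mm wide; open, the fingers measure 114 mm over their backs; the gripper's body (76 mm by 85 mm) begins 54 mm behind the grasp point. The pads swing forward as they close: fully open they stand 13 mm farther back than shut.
Start: joints at [-67.477, 17.653, 93.61, -0, 68.738, -3.994], TCP at [0.279, -0.559, 0.231] pointing down, gripper open.
Joint ranges: [-175.34, 175.34], [-45.06, 112.39], [2.9, 150.54], [-68.45, 248.45], [3.09, 151.38], [-168.51, 168.51]. Speed limits (degrees/s): [159.86, 159.86, 180, 180, 180, 180].

### API

Orientations are given as [roll, pitch, yaw] about the fixed x, y, z axes, in that order (R = Rz(yaw) Ry(pitch) Rx(roll)).
In Python, from rig import * gives the robot as it stands. The module is installed in compiled form; this text tells all that it offers.
- The arm moves only by the tool move_arm, never from a script. Its argument "rows" is text: rows parted by semicolons, each of 6 numbers parted by spaces: the shift along the tool's x, y, z in mm, then the turn, a rotation vector about the tool's x, y, z in rad. A call has 1 to 20 rows; each row is the pose to reach, as a shift and turn from the pose commanded when the call began, along the tool's axes at that moment; what a row does not reach only later rows make up. A row lasts 1/10 s, in which the tool goes at most 50 mm and 8.59 degrees, less where a joint would pass 70% of its speed; a pose out of reach is approached as far as the arm can. A call with a gripper value outside its range is refused whole. "claw" is the finger opening in mm, from 0 to 85.4, set as the call begins (left out, the last holds). The fingers move at their own pace and stop on an object; "grip_force" is the grip in N (left out, the last holds). Time passes only in rows, so rows that repeat a pose let the fingers close. It gives the time, the measured TCP pose, the force, the opening and the grip force at its end, in the units of the state.
- get_state(): the state, without advancing time (a new reading comes with each control period).
- camera(name): name is "scene" or "top"; returns a dict with "color" (400x640x3 uint8, red, green, blue), "range_z" (400x640 float32, m along the optical axis (not along the pixel's ray), 0 where there is no reading), "camera_matrix" (3x3 intrinsics, pixels), "k1" (the pictures are not rectified: a ray, as slopes to the right and down, at radius r is drawn at 1 + k1 r^2 times it, then the intrinsics apply), "rvec" (rotation vector, rad) and "tvec" (3), from world to camera coordinates, as OpenCV has them. Camera axes: x right, y down, z forward; pixel columns grow to the right and rows downward; lengths in m; the calibration is good to about 2 mm. A picture is of the moment at which its call begins.
- job_done(): hands the job in; it is judged then, once.
Trained networks look in a picture, given as the dict that the camera call returned (one of the last four; its "shot" number tells which), for a name from the list of things; names that differ only in an ending like _2 or _b are one class to them, and where a whole thing is asked for, a point or a joint stands for the part that bears it (a point fixed in the world has none). Each returns a list of dicts, best first, with "conf" (0 to 1); they miss things now and then, are a little off and sometimes report something else, mostly with a low value. They report only what shows in the picture. A call takes as long as a camera call. They do not tell look-alikes from the thing itself.
- spot_in(picture, name): "extent" ([left, top, right, bottom] in pixels, round what is visible of it).
- regions_of(picture, name): "region" (400x640 bool, what is visible of it) and "extent" ([left, top, right, bottom] in pixels, round what is visible of it).
- place_of(picture, name): "at" ([column, row] in pixels: a listed point, or the origin of a listed thing).
The state is a dict: "t": time; "joint_pos": joint angles; "qvel": joint speeds; "joint_torque": joint torques, N m; "position": TCP position; "eef_rot": TCP orientation; "force": force on the tool from outside, world axes, zero at the start; "moment": the same for the moment, N m; "finger_gap": opening from 0.0 (shut) to 1.0 (fully open); "gripper_force": force on a finger pad.
Only numpy, scipy, OpenCV 4.12 (cv2) and the standard library are available. Lean on these libraries where they do the work, as an engineer would, in place of code of your own. Each camera call takes 0.05 s, during which the arm holds its last target. There are 200 camera calls.

## Working session

There is one attempt and no reset: what is moved stays moved. The work goes in short steps, Python scripts to look and compute and a tool call to move; the robot and the scene stay as the last step left them, time stands still between calls to the robot, and variables do not carry over. Pictures are saved under pics/ and viewed, at most 10 in all, crops included, and the job is handed in when it is done.

Besides the shell and the picture viewer there is one more tool, called after ">>>" as name(argument=value, ...), one argument or row to a line, values as JSON. move_arm: Moves the arm, as the interface text tells. Its arguments: {"type":"object","properties":{"rows":{"type":"string"},"claw":{"type":"number"},"grip_force":{"type":"number"}},"required":["rows"]}

```bash
mkdir -p pics
cat > h.py <<'E'
from rig import *
import numpy as np, cv2
from scipy.spatial.transform import Rotation as Ro
def cam(n):
    d=camera(n); return d
def ray(d,uv):
    K=np.array(d["camera_matrix"]); k=d["k1"]
    p=(np.asarray(uv,float)-[K[0,2],K[1,2]])/[K[0,0],K[1,1]]
    q=p.copy()
    for _ in range(20): q=p/(1+k*(q@q))
    R=cv2.Rodrigues(np.array(d["rvec"],float))[0]; t=np.array(d["tvec"],float).ravel()
    return -R.T@t, R.T@np.array([q[0],q[1],1.]), 
def atz(d,uv,z):
    o,r=ray(d,uv); return o+r*(z-o[2])/r[2]
def cloud(d,mask):
    v,u=np.nonzero(mask&(d["range_z"]>0)); out=[]
    for a,b in zip(u,v):
        o,r=ray(d,(a,b)); out.append(o+r*d["range_z"][b,a])
    return np.array(out)
def proj(d,P):
    K=np.array(d["camera_matrix"]);R=cv2.Rodrigues(np.array(d["rvec"],float))[0]
    c=R@np.asarray(P)+np.array(d["tvec"]).ravel(); s=c[:2]/c[2]; s=s*(1+d["k1"]*(s@s))
    return s*[K[0,0],K[1,1]]+[K[0,2],K[1,2]]
E
python3 - <<'E'
from h import *
for n in("scene","top"):
    d=cam(n); cv2.imwrite(f"pics/{n}0.png",d["color"][:,:,::-1])
    print(n,"campos",ray(d,(320,200))[0].round(3))
    for k,z in(("bay",.006),("lip_first",.006),("lip_last",.006),("plate_end",.006),("block_a_center",.016)):
        for r in place_of(d,k)[:4]: print(k,np.round(r["at"],1),round(r["conf"],2),atz(d,r["at"],z).round(4))
    for k in("block_a_center","bay"):
      for r in regions_of(d,k)[:5]:
        c=cloud(d,r["region"]); 
        print(k,"reg",np.round(r["extent"]),round(r["conf"],2),r["region"].sum(),np.median(c,0).round(3),np.percentile(c[:,2],95).round(4))
print(get_state())
E
```

```text
scene campos [ 0.947 -0.601  1.009]
bay [330.1 176.4] 0.81 [0.4558 0.1171 0.006 ]
bay [290.1 123.8] 0.69 [0.2291 0.23   0.006 ]
bay [213.9 211.9] 0.55 [ 0.2638 -0.1599  0.006 ]
lip_first [302.6 133. ] 0.81 [0.2866 0.2178 0.006 ]
lip_first [231.  220.9] 0.61 [ 0.3225 -0.1567  0.006 ]
lip_first [343.8 188.2] 0.57 [0.5118 0.1019 0.006 ]
lip_last [231.5 227.5] 0.96 [ 0.3378 -0.1721  0.006 ]
lip_last [302.5 136.3] 0.69 [0.2948 0.2058 0.006 ]
lip_last [349.4 188.8] 0.56 [0.5259 0.1086 0.006 ]
plate_end [375.4 208.6] 0.75 [0.6209 0.0888 0.006 ]
plate_end [318.1 140.9] 0.7 [0.3463 0.2155 0.006 ]
plate_end [254.4 238.4] 0.69 [ 0.41   -0.1651  0.006 ]
block_a_center [315.2 274.3] 0.89 [ 0.6036 -0.1683  0.016 ]
block_a_center [329.8 178.8] 0.38 [0.465  0.1021 0.016 ]
block_a_center reg [306. 264. 329. 284.] 0.94 399 [ 0.608 -0.169  0.03 ] 0.035
bay reg [279. 117. 327. 150.] 0.94 978 [0.282 0.22  0.005] 0.01
bay reg [307. 158. 385. 222.] 0.71 1665 [0.486 0.095 0.007] 0.0165
bay reg [186. 192. 270. 254.] 0.62 2789 [ 0.319 -0.168  0.007] 0.0113
top campos [0.388 0.029 1.125]
bay [381.3 306.4] 0.6 
[... 860 characters left out ...]
.283 0.223 0.004] 0.0085
{'t': 0.8, 'joint_pos': array([-6.74757461e+01,  1.76507915e+01,  9.36086526e+01, -1.92298970e-03,
        6.87362131e+01, -3.99635664e+00]), 'qvel': array([-0.10465277, -0.04315107, -0.02388275,  0.11353228, -0.0044246 ,
        0.13908012]), 'joint_torque': array([-2.94173124e-04, -4.15223622e+01, -2.77065772e+01, -5.04908303e-05,
        5.65985556e-04,  1.76861175e-05]), 'position': array([ 0.27902437, -0.55928967,  0.23130413]), 'eef_rot': array([1.79995793e+02, 2.09043206e-03, 2.65213078e+01]), 'force': array([ 0.743404  , -0.17643806, -0.55989433]), 'moment': array([-0.022826  , -0.01187135,  0.0191225 ]), 'gripper_force': 0.0, 'finger_gap': 0.999126237210794}
```

View pics/scene0.png

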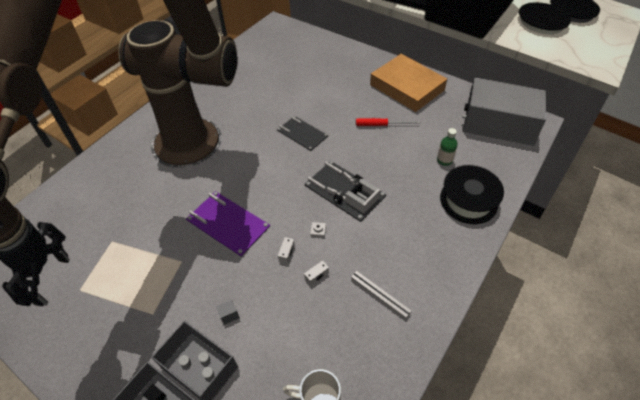

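View pics/top0.png

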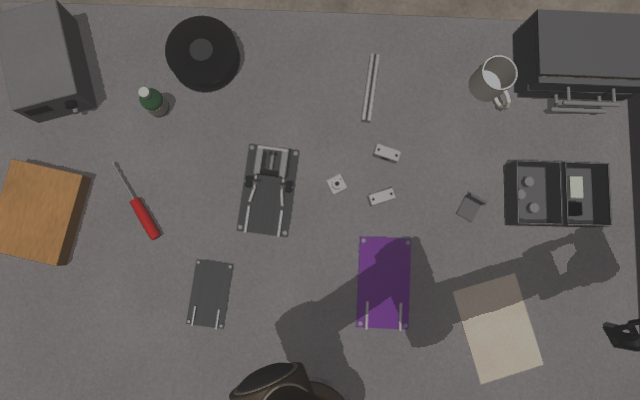

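Run:
```python
from h import *
d=cam("top"); im=d["color"]
a=cv2.resize(im[135:245,230:305],None,fx=5,fy=5,interpolation=cv2.INTER_CUBIC)
b=cv2.resize(im[135:245,330:415],None,fx=5,fy=5,interpolation=cv2.INTER_CUBIC)
cv2.imwrite("pics/crop1.png",np.hstack([a,b])[:,:,::-1])
m=np.zeros(im.shape[:2],bool); m[135:245,230:415]=1
c=cloud(d,m)
for nm,x,y in(("a",.607,-.162),("b",.51,-.15)):
    s=c[(c[:,2]>.025)&(np.hypot(c[:,0]-x,c[:,1]-y)<.05)]
    print(nm,len(s),s[:,2].mean(),cv2.minAreaRect((s[:,:2]*1000).astype(np.float32)),s.mean(0))
# plate
s=c[(c[:,2]>.003)&(np.hypot(c[:,0]-.53,c[:,1]-.1)<.14)&(c[:,1]>.0)]
print(len(s),cv2.minAreaRect((s[:,:2]*1000).astype(np.float32)))
for r in regions_of(d,"bay"):
    q=cloud(d,r["region"]); print(r["conf"],cv2.minAreaRect((q[:,:2]*1000).astype(np.float32)))
```

```text
a 281 0.031968687586682004 ((607.5789184570312, -162.93402099609375), (56.54107666015625, 24.769886016845703), 72.27760314941406) [ 0.6069891  -0.16265402  0.03196869]
b 277 0.032148032410316614 ((507.74322509765625, -151.7750244140625), (23.923368453979492, 56.07398223876953), 18.83122444152832) [ 0.50764385 -0.1511866   0.03214803]
4669 ((519.3919067382812, 94.47017669677734), (248.80130004882812, 191.9638214111328), 1.9082396030426025)
0.89 ((517.8115844726562, 102.15007781982422), (121.39913177490234, 203.95167541503906), 84.53655242919922)
0.67 ((317.4421081542969, -162.1905975341797), (117.83711242675781, 202.79127502441406), 88.0128402709961)
0.63 ((284.31109619140625, 223.83006286621094), (82.56681823730469, 142.4363555908203), 84.19913482666016)
```

View pics/crop1.png

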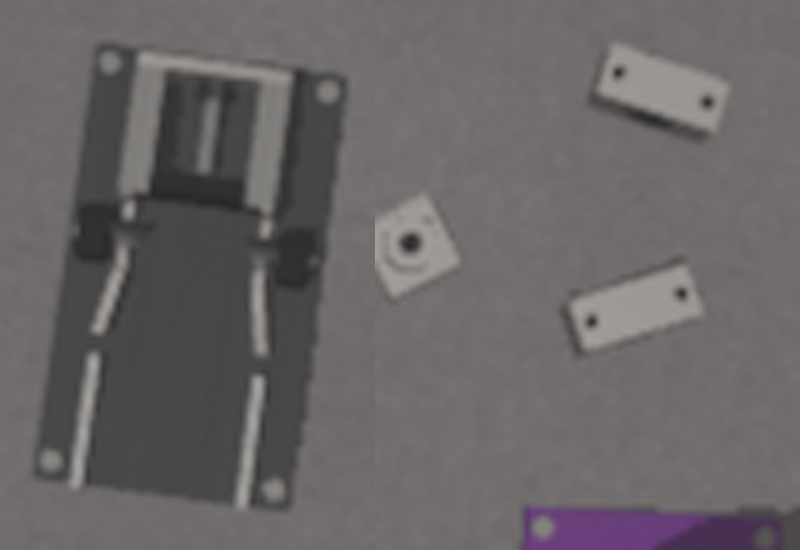

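Run:
```python
from h import *
d=cam("top")
f=lambda u,v,z: atz(d,(u/5+230-.4,v/5+135-.4),z)[:2]*1000
S=[f(*p,.007) for p in((110,62),(328,92),(50,460),(273,489))]
ax=(S[0]+S[1]-S[2]-S[3]); print("screw yaw",np.degrees(np.arctan2(ax[1],ax[0])),np.degrees(np.arctan2(*(S[0]-S[2])[::-1])),np.degrees(np.arctan2(*(S[1]-S[3])[::-1])))
W=[f(*p,.016) for p in((75,488),(94,352),(243,507),(258,376))]
print("wall yaw",[np.degrees(np.arctan2(*v[::-1])) for v in(W[1]-W[0],W[3]-W[2])],[np.hypot(*v) for v in(W[1]-W[0],W[3]-W[2])])
m=sum(W)/4; yaw=np.arctan2(ax[1],ax[0]); e=np.array([np.cos(yaw),np.sin(yaw)]); bay=m+17*e
print("bay",bay, "plate centre",sum(S)/4)
n=np.array([-e[1],e[0]])
for nm,p,z in(("lipL",(135,230),.026),("lipR",(262,248),.026),("guideendL",(127,200),.02),("railL",(122,195),.043),("foll",(200,200),.03),("gL0",(97,330),.022),("gR0",(262,355),.022),("wL",(75,488),.016),("wR",(243,507),.016)):
    q=f(*p,z)-bay; print(nm,q@e,q@n)
```

```text
screw yaw -6.042837125924829 -6.0653863752460015 -6.020218084240759
wall yaw [np.float64(-5.544912315671531), np.float64(-4.590152904810726)] [np.float64(60.86150159192498), np.float64(58.495321943195364)]
bay [462.91324244 109.02692143] plate centre [517.44212843 103.81280839]
lipL 68.78623278592207 26.25803583040873
lipR 68.38711223075161 -30.70961746292986
guideendL 82.4472134107282 32.3771483205587
railL 81.24363911345863 32.374311373514495
foll 85.46582378952985 -0.712729508292892
gL0 22.711045892943265 36.85380884451221
gR0 21.448673159611904 -37.139564239136405
wL -47.579815932509725 36.879535128646374
wR -46.08804656762744 -37.88545736694367
```

```bash
cat > go.py <<'E'
import sys
from h import *
# go.py x y z yaw  (mm, deg) -> shift in tool axes, turn
x,y,z,yaw=map(float,sys.argv[1:5]); s=get_state()
R=Ro.from_euler("xyz",s["eef_rot"],degrees=True); T=Ro.from_euler("xyz",[180,0,yaw],degrees=True)
print("now",(s["position"]*1000).round(1),s["eef_rot"].round(2),"t",round(s["t"],2),"F",s["force"].round(2))
print("shift",R.inv().apply(np.array([x,y,z])-s["position"]*1000).round(2),"turn",(R.inv()*T).as_rotvec().round(4))
E
python3 go.py 607.5 -162.8 90 72.3
```

```text
now [ 279.  -559.3  231.3] [180.    -0.    26.52] t 0.95 F [0.52 0.39 0.08]
shift [ 470.92 -208.1   141.3 ] turn [ 0.    -0.    -0.799]
```

>>> move_arm(
  rows="471 -208 100 0 0 -0.799;471 -208 100 0 0 -0.799;471 -208 100 0 0 -0.799;471 -208 100 0 0 -0.799;471 -208 100 0 0 -0.799;471 -208 100 0 0 -0.799;471 -208 100 0 0 -0.799;471 -208 100 0 0 -0.799;471 -208 100 0 0 -0.799;471 -208 100 0 0 -0.799;471 -208 120 0 0 -0.799;471 -208 141.3 0 0 -0.799;471 -208 141.3 0 0 -0.799;471 -208 141.3 0 0 -0.799;471 -208 141.3 0 0 -0.799",
  claw=60,
)

```text
t: 2.45
position: [0.6083, -0.1639, 0.0914]
eef_rot: [179.9, 0.0, 72.2]
force: [0.0, 0.2, 0.4]
finger_gap: 0.702
gripper_force: 0.0
```

```bash
python3 go.py 607.5 -162.8 6 72.3
python3 - <<'E'
from h import *
a=[]
d=cam("top"); cv2.imwrite("pics/t2.png",cv2.resize(d["color"][100:250,320:450],None,fx=4,fy=4)[:,:,::-1])
e=cam("scene"); cv2.imwrite("pics/s2.png",cv2.resize(e["color"][200:320,240:400],None,fx=5,fy=5)[:,:,::-1])
E
```

```text
now [ 608.3 -163.9   91.4] [1.7987e+02 1.0000e-02 7.2240e+01] t 2.45 F [0.05 0.19 0.44]
shift [ 0.78 -1.33 85.42] turn [ 0.0023  0.0002 -0.0011]
```

View pics/s2.png

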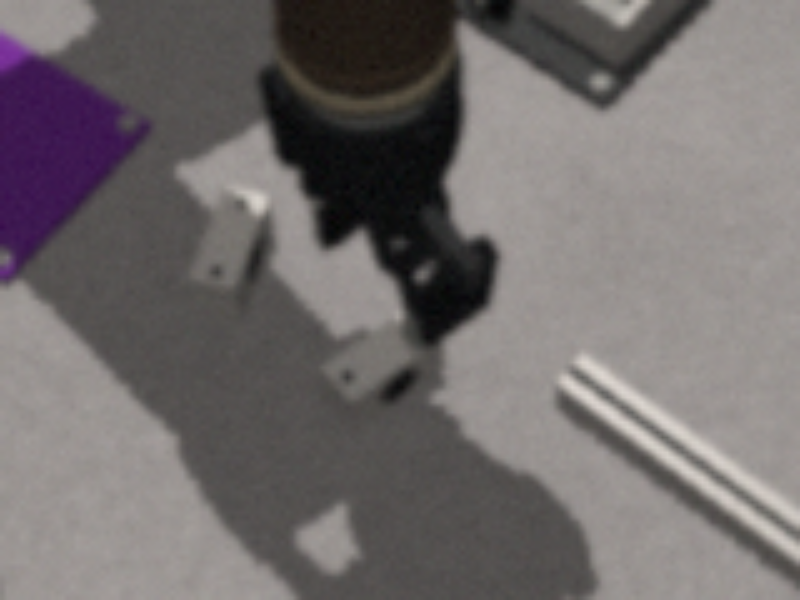

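>>> move_arm(
  rows="0 0 25 0 0 0;0 0 50 0 0 0;0 0 70 0 0 0;0 0 80 0 0 0;0 0 84 0 0 0;0 0 84 0 0 0",
)

```text
t: 3.15
position: [0.6079, -0.1632, 0.0064]
eef_rot: [180.0, -0.0, 72.3]
force: [0.5, 0.9, -0.2]
finger_gap: 0.705
gripper_force: 0.0
```

>>> move_arm(
  rows="0 0 0 0 0 0;0 0 0 0 0 0;0 0 0 0 0 0;0 0 0 0 0 0;0 0 0 0 0 0;0 0 0 0 0 0;0 0 0 0 0 0",
  claw=10,
  grip_force=40,
)

```text
t: 3.85
position: [0.6087, -0.1632, 0.0073]
eef_rot: [179.9, 0.0, 72.3]
force: [-0.6, 0.1, 5.4]
finger_gap: 0.272
gripper_force: 40.9
```

```bash
python3 go.py 607.5 -162.8 6 72.3
```

```text
now [ 608.7 -163.2    7.3] [179.88   0.    72.3 ] t 3.85 F [-0.56  0.11  5.44]
shift [ 0.03 -1.27  1.29] turn [0.0022 0.     0.    ]
```

```bash
cat > go2.py <<'E'
import sys
import numpy as np
from scipy.spatial.transform import Rotation as Ro
# go2.py from(x y z yaw) to(x y z yaw)...
v=np.array(sys.argv[1:],float).reshape(-1,4)
R=Ro.from_euler("xyz",[180,0,v[0,3]],degrees=True)
for t in v[1:]: print("shift",R.inv().apply(t[:3]-v[0,:3]).round(2),"turn z",round(-np.radians(t[3]-v[0,3]),4))
E
python3 go2.py 607.5 -162.8 6 72.3  607.5 -162.8 90 72.3 451 110.3 90 84.1 451 110.3 40 84.1; python3 go2.py 451 110.3 40 84.1 451 110.3 12.5 84.1
```

```text
shift [  0.   0. -84.] turn z -0.0
shift [ 212.59 -232.12  -84.  ] turn z -0.2059
shift [ 212.59 -232.12  -34.  ] turn z -0.2059
shift [ 0.  -0.  27.5] turn z -0.0
```

>>> move_arm(
  rows="0 0 -20 0 0 0;0 0 -60 0 0 0;0 0 -84 0 0 0;0 0 -84 0 0 0",
)

```text
t: 4.25
position: [0.6108, -0.1639, 0.0941]
eef_rot: [179.5, 0.0, 72.3]
force: [1.5, -0.6, -0.7]
finger_gap: 0.275
gripper_force: 40.2
```

>>> move_arm(
  rows="30 -33 0 0 0 -0.2059;60 -66 0 0 0 -0.2059;90 -98 0 0 0 -0.2059;120 -131 0 0 0 -0.2059;150 -164 0 0 0 -0.2059;180 -197 0 0 0 -0.2059;205 -224 0 0 0 -0.2059;212.6 -232.1 20 0 0 -0.2059;212.6 -232.1 40 0 0 -0.2059;212.6 -232.1 50 0 0 -0.2059;212.6 -232.1 50 0 0 -0.2059;212.6 -232.1 50 0 0 -0.2059;212.6 -232.1 50 0 0 -0.2059;212.6 -232.1 50 0 0 -0.2059",
)

```text
t: 5.65
position: [0.4522, 0.1101, 0.0408]
eef_rot: [179.9, -0.0, 84.1]
force: [-0.7, 0.7, -0.3]
finger_gap: 0.275
gripper_force: 40.2
```

```bash
python3 go.py 451 110.3 12.5 84.1
python3 - <<'E'
from h import *
d=cam("top"); cv2.imwrite("pics/t3.png",cv2.resize(d["color"][135:245,220:320],None,fx=5,fy=5,interpolation=cv2.INTER_CUBIC)[:,:,::-1])
e=cam("scene"); cv2.imwrite("pics/s3.png",cv2.resize(e["color"][140:240,270:410],None,fx=5,fy=5,interpolation=cv2.INTER_CUBIC)[:,:,::-1])
E
```

```text
now [452.2 110.1  40.8] [ 1.799e+02 -3.000e-02  8.405e+01] t 5.65 F [-0.72  0.73 -0.34]
shift [ 0.11 -1.26 28.26] turn [ 0.0018 -0.0005 -0.0008]
```

View pics/s3.png

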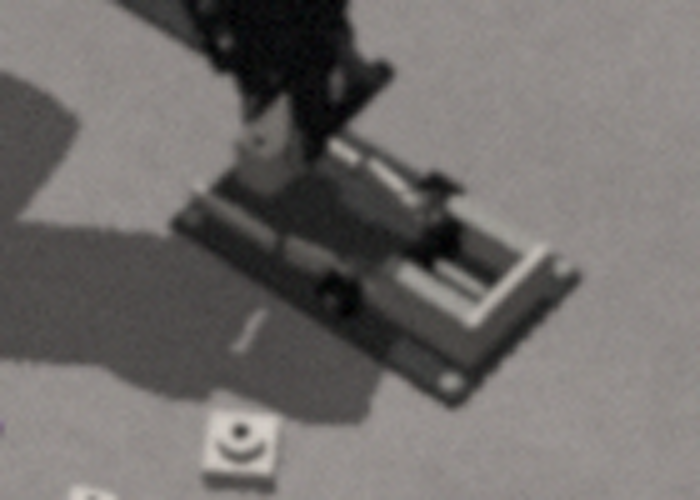

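>>> move_arm(
  rows="0 0 10 0 0 0;0 0 20 0 0 0;0 0 25 0 0 0;0 0 27.5 0 0 0;0 0 28 0 0 0;0 0 28 0 0 0;0 0 28 0 0 0",
)

```text
t: 6.45
position: [0.451, 0.1102, 0.0131]
eef_rot: [-179.9, 0.0, 84.1]
force: [-5.2, -1.4, 15.4]
finger_gap: 0.271
gripper_force: 42.4
```

>>> move_arm(
  rows="0 0 -0.6 0 0 0;0 0 -0.6 0 0 0;0 0 -0.6 0 0 0",
)

```text
t: 6.75
position: [0.4512, 0.1102, 0.0132]
eef_rot: [-179.9, 0.0, 84.1]
force: [-2.2, -0.6, 9.4]
finger_gap: 0.269
gripper_force: 41.6
```

>>> move_arm(
  rows="0 0 0 0 0 0;0 0 0 0 0 0;0 0 0 0 0 0;0 0 0 0 0 0;0 0 -10 0 0 0;0 0 -30 0 0 0;0 0 -50 0 0 0;0 0 -50 0 0 0;0 0 -50 0 0 0",
  claw=50,
)

```text
t: 7.65
position: [0.4517, 0.1103, 0.0632]
eef_rot: [179.9, -0.0, 84.1]
force: [-0.6, -0.3, -0.0]
finger_gap: 0.586
gripper_force: 0.0
```

```bash
python3 go.py 451 110.3 62.6 84.1
python3 - <<'E'
from h import *
d=cam("top")
m=np.zeros((400,640),bool); m[135:245,230:305]=1
c=cloud(d,m); bay=np.array([462.9,109.0]);th=np.radians(-5.9);e=np.array([np.cos(th),np.sin(th)]);n=np.array([-e[1],e[0]])
q=c[:,:2]*1000-bay; q=np.c_[q@e,q@n,c[:,2]*1000]
s=q[(q[:,2]>30)&(q[:,2]<45)&(abs(q[:,1])<33)&(q[:,0]<50)]
print(len(s),np.median(s,0) if len(s) else 0,cv2.minAreaRect(s[:,:2].astype(np.float32)) if len(s) else 0)
E
python3 go2.py 451 110.3 62.6 84.1  413 114.1 62.6 -5.9
```

```text
now [451.7 110.3  63.2] [ 1.799e+02 -2.000e-02  8.409e+01] t 7.65 F [-0.59 -0.34 -0.03]
shift [-0.09 -0.71  0.61] turn [ 0.0017 -0.0004 -0.0001]
0 0 0
shift [ -0.13 -38.19  -0.  ] turn z 1.5708
```

>>> move_arm(
  rows="0 -10 -10 0 0 0.14;0 -20 -10 0 0 0.28;0 -30 -10 0 0 0.42;0 -38 -10 0 0 0.56;0 -38 -10 0 0 0.7;0 -38 -10 0 0 0.84;0 -38 -10 0 0 0.98;0 -38 -10 0 0 1.12;0 -38 -10 0 0 1.26;0 -38 -10 0 0 1.4;0 -38 0 0 0 1.54;0 -38 0 0 0 1.5708;0 -38 0 0 0 1.5708;0 -38 0 0 0 1.5708",
  claw=0,
)

```text
t: 9.1
position: [0.4127, 0.114, 0.0619]
eef_rot: [180.0, 0.1, -5.9]
force: [0.1, -0.2, 0.7]
finger_gap: 0.0
gripper_force: 0.0
```

```bash
python3 go.py 413 114.1 14 -5.9
cat > blk.py <<'E'
from h import *
d=cam("top")
m=np.zeros((400,640),bool); m[135:245,230:305]=1
c=cloud(d,m); bay=np.array([462.9,109.0]);th=np.radians(-5.9);e=np.array([np.cos(th),np.sin(th)]);n=np.array([-e[1],e[0]])
q=c[:,:2]*1000-bay; q=np.c_[q@e,q@n,c[:,2]*1000]
s=q[(q[:,2]>33)&(q[:,2]<44)&(abs(q[:,1])<33)&(q[:,0]<75)]
print(len(s),np.median(s,0) if len(s) else 0,cv2.minAreaRect(s[:,:2].astype(np.float32)) if len(s) else 0)
cv2.imwrite("pics/t4.png",cv2.resize(d["color"][135:245,220:320],None,fx=5,fy=5,interpolation=cv2.INTER_CUBIC)[:,:,::-1])
E
python3 blk.py
```

```text
now [412.7 114.   61.9] [ 1.7998e+02  9.0000e-02 -5.8700e+00] t 9.1 F [ 0.1  -0.16  0.73]
shift [ 0.38 -0.12 47.9 ] turn [0.0004 0.0015 0.0006]
0 0 0
```

View pics/t4.png

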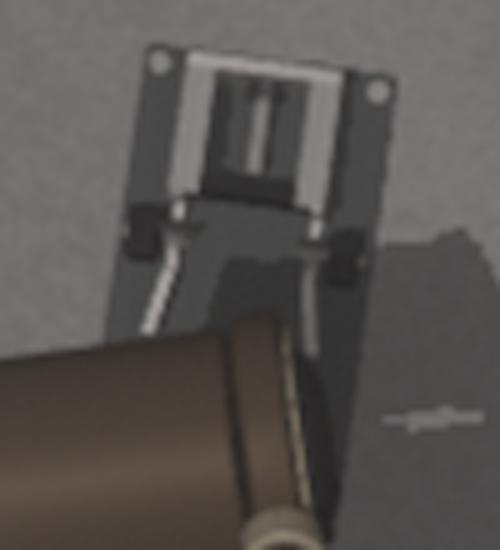

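>>> move_arm(
  rows="0 0 15 0 0 0;0 0 30 0 0 0;0 0 42 0 0 0;0 0 48 0 0 0;0 0 48 0 0 0;0 0 48 0 0 0",
)

```text
t: 9.75
position: [0.4136, 0.1142, 0.0147]
eef_rot: [-180.0, -0.0, -5.9]
force: [-0.1, 0.0, 0.8]
finger_gap: 0.003
gripper_force: 0.0
```

```bash
python3 go.py 413 114.1 14 -5.9;python3 - <<'E'
from h import *
e=cam("scene"); cv2.imwrite("pics/s5.png",cv2.resize(e["color"][140:240,270:410],None,fx=5,fy=5,interpolation=cv2.INTER_CUBIC)[:,:,::-1])
E
```

```text
now [413.6 114.2  14.7] [-1.8e+02 -1.0e-02 -5.9e+00] t 9.75 F [-0.1   0.02  0.79]
shift [-0.54  0.14  0.69] turn [-0.0001 -0.0001 -0.0001]
```

View pics/s5.png

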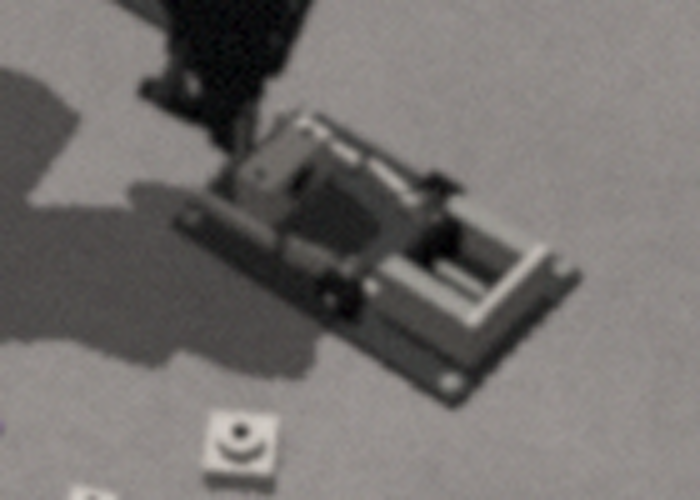

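>>> move_arm(
  rows="5 0 0 0 0 0;10 0 0 0 0 0;15 0 0 0 0 0;20 0 0 0 0 0;25 0 0 0 0 0;30 0 0 0 0 0;34 0 0 0 0 0;38 0 0 0 0 0;42 0 0 0 0 0;46 0 0 0 0 0;50 0 0 0 0 0;54 0 0 0 0 0;58 0 0 0 0 0;62 0 0 0 0 0;62 0 0 0 0 0",
)

```text
t: 11.3
position: [0.476, 0.1078, 0.0148]
eef_rot: [-180.0, -0.1, -5.9]
force: [-0.2, -0.2, -0.1]
finger_gap: 0.002
gripper_force: 0.0
```

>>> move_arm(
  rows="2 0 0 0 0 0;4 0 0 0 0 0;6 0 0 0 0 0;8 0 0 0 0 0;10 0 0 0 0 0",
)

```text
t: 11.8
position: [0.485, 0.1067, 0.0145]
eef_rot: [180.0, 0.0, -5.9]
force: [-0.7, 0.4, 0.1]
finger_gap: 0.002
gripper_force: 0.1
```

>>> move_arm(
  rows="2 0 0 0 0 0;4 0 0 0 0 0;6 0 0 0 0 0;8 0 0 0 0 0;10 0 0 0 0 0",
)

```text
t: 12.3
position: [0.4909, 0.1056, 0.0138]
eef_rot: [179.9, 0.5, -5.9]
force: [-7.8, -0.5, 7.1]
finger_gap: 0.001
gripper_force: 4.1
```

>>> move_arm(
  rows="2 0 0 0 0 0;4 0 0 0 0 0;6 0 0 0 0 0;8 0 0 0 0 0;10 0 0 0 0 0",
)

```text
t: 12.8
position: [0.5038, 0.1046, 0.0141]
eef_rot: [180.0, 0.1, -5.9]
force: [-1.6, -0.3, -1.4]
finger_gap: -0.002
gripper_force: 1.2
```

>>> move_arm(
  rows="2 0 0 0 0 0;4 0 0 0 0 0;6 0 0 0 0 0;8 0 0 0 0 0",
)

```text
t: 13.2
position: [0.5125, 0.1038, 0.0144]
eef_rot: [180.0, 0.1, -5.9]
force: [-3.6, 0.5, -1.4]
finger_gap: 0.005
gripper_force: 1.7
```

>>> move_arm(
  rows="2 0 0 0 0 0;4 0 0 0 0 0",
)

```text
t: 13.4
position: [0.5155, 0.1034, 0.014]
eef_rot: [180.0, 0.2, -5.9]
force: [-4.7, 0.6, -1.0]
finger_gap: -0.002
gripper_force: 2.5
```

>>> move_arm(
  rows="2 0 0 0 0 0;4 0 0 0 0 0",
)

```text
t: 13.6
position: [0.5194, 0.103, 0.014]
eef_rot: [180.0, 0.2, -5.9]
force: [-6.9, 1.0, 0.1]
finger_gap: -0.005
gripper_force: 2.7
```

>>> move_arm(
  rows="1 0 0 0 0 0;2 0 0 0 0 0;2 0 0 0 0 0",
)

```text
t: 13.9
position: [0.5215, 0.1027, 0.0141]
eef_rot: [180.0, 0.2, -5.9]
force: [-4.5, 0.4, 0.1]
finger_gap: 0.001
gripper_force: 2.6
```

>>> move_arm(
  rows="1 0 0 0 0 0;2 0 0 0 0 0;2 0 0 0 0 0",
)

```text
t: 14.2
position: [0.5246, 0.1025, 0.0143]
eef_rot: [180.0, 0.0, -5.9]
force: [-4.6, 0.6, -3.4]
finger_gap: -0.001
gripper_force: 1.8
```

>>> move_arm(
  rows="1 0 0 0 0 0;2 0 0 0 0 0;2 0 0 0 0 0",
)

```text
t: 14.5
position: [0.5268, 0.1024, 0.0145]
eef_rot: [180.0, 0.0, -5.9]
force: [-3.9, 0.2, -2.1]
finger_gap: -0.0
gripper_force: 1.9
```

>>> move_arm(
  rows="1 0 0 0 0 0;2 0 0 0 0 0;2 0 0 0 0 0",
)

```text
t: 14.8
position: [0.5288, 0.1021, 0.0145]
eef_rot: [180.0, 0.0, -5.9]
force: [-4.0, -0.2, -2.2]
finger_gap: -0.001
gripper_force: 2.1
```

>>> move_arm(
  rows="1 0 0 0 0 0;2 0 0 0 0 0;3 0 0 0 0 0;4 0 0 0 0 0;4 0 0 0 0 0",
)

```text
t: 15.3
position: [0.5328, 0.1017, 0.0146]
eef_rot: [180.0, 0.0, -5.9]
force: [-5.9, -0.9, -2.1]
finger_gap: 0.002
gripper_force: 2.3
```

>>> move_arm(
  rows="-1 0 0 0 0 0;-2 0 0 0 0 0;-3 0 0 0 0 0;-4 0 0 0 0 0;-4 0 0 0 0 0;-4 0 0 0 0 0",
)

```text
t: 15.9
position: [0.5288, 0.1022, 0.0146]
eef_rot: [-180.0, -0.0, -5.9]
force: [-3.7, 0.1, -1.7]
finger_gap: 0.0
gripper_force: 2.1
```

>>> move_arm(
  rows="-1 0 0 0 0 0;-2 0 0 0 0 0;-2 0 0 0 0 0;-2 0 0 0 0 0",
)

```text
t: 16.3
position: [0.5268, 0.1024, 0.0146]
eef_rot: [-180.0, -0.0, -5.9]
force: [-4.3, -0.5, -1.8]
finger_gap: -0.002
gripper_force: 2.0
```

>>> move_arm(
  rows="-1 0 0 0 0 0;-1 0 0 0 0 0;-1 0 0 0 0 0",
)

```text
t: 16.6
position: [0.5259, 0.1026, 0.0146]
eef_rot: [-180.0, -0.0, -5.9]
force: [-3.2, -0.5, -1.3]
finger_gap: 0.002
gripper_force: 1.9
```

>>> move_arm(
  rows="-1 0 0 0 0 0;-1 0 0 0 0 0;-1 0 0 0 0 0",
)

```text
t: 16.9
position: [0.5249, 0.1027, 0.0147]
eef_rot: [-180.0, -0.0, -5.9]
force: [-3.5, -1.5, -2.4]
finger_gap: 0.003
gripper_force: 1.9
```

>>> move_arm(
  rows="-1 0 0 0 0 0;-1 0 0 0 0 0;-1 0 0 0 0 0",
)

```text
t: 17.2
position: [0.5239, 0.1028, 0.0147]
eef_rot: [-180.0, -0.0, -5.9]
force: [-4.2, -0.0, -1.4]
finger_gap: 0.001
gripper_force: 1.8
```

>>> move_arm(
  rows="-1 0 0 0 0 0;-1 0 0 0 0 0;-1 0 0 0 0 0",
)

```text
t: 17.5
position: [0.5228, 0.1029, 0.0146]
eef_rot: [-180.0, -0.0, -5.9]
force: [-3.5, 0.7, -1.5]
finger_gap: -0.002
gripper_force: 1.8
```

>>> move_arm(
  rows="-0.7 0 0 0 0 0;-0.7 0 0 0 0 0;-0.7 0 0 0 0 0",
)

```text
t: 17.8
position: [0.5227, 0.1029, 0.0148]
eef_rot: [-180.0, -0.1, -5.9]
force: [-2.1, 0.2, -2.0]
finger_gap: 0.0
gripper_force: 1.0
```

>>> move_arm(
  rows="-0.7 0 0 0 0 0;-0.7 0 0 0 0 0;-0.7 0 0 0 0 0",
)

```text
t: 18.1
position: [0.5226, 0.103, 0.0151]
eef_rot: [-180.0, -0.1, -5.9]
force: [-0.9, 0.6, -0.7]
finger_gap: -0.003
gripper_force: 0.1
```

>>> move_arm(
  rows="-0.7 0 0 0 0 0;-0.7 0 0 0 0 0;-0.7 0 0 0 0 0",
)

```text
t: 18.4
position: [0.5212, 0.1031, 0.0149]
eef_rot: [-180.0, -0.1, -5.9]
force: [1.0, 0.4, -0.1]
finger_gap: -0.0
gripper_force: 0.0
```

>>> move_arm(
  rows="-0.7 0 0 0 0 0;-0.7 0 0 0 0 0;-0.7 0 0 0 0 0",
)

```text
t: 18.7
position: [0.52, 0.1032, 0.0146]
eef_rot: [-180.0, -0.0, -5.9]
force: [0.1, 0.1, -0.0]
finger_gap: 0.001
gripper_force: 0.0
```

```bash
python3 go2.py 519.6 103.1 14 -5.9  507.7 -151.6 90 108.8
```

```text
shift [ 14.34 254.57 -76.  ] turn z -2.0019
```

>>> move_arm(
  rows="-10 0 0 0 0 0;-20 0 0 0 0 0;-20 0 -30 0 0 0;-20 0 -76 0 0 0;-20 0 -76 0 0 0",
)

```text
t: 19.2
position: [0.5041, 0.106, 0.096]
eef_rot: [-179.9, -0.6, -5.9]
force: [0.1, -0.7, 0.7]
finger_gap: 0.001
gripper_force: 0.0
```

Now over to block b: shift from the current commanded pose is (34.3, 254.6, 0), turn -2.002.

>>> move_arm(
  rows="3 20 0 0 0 -0.145;6 42 0 0 0 -0.29;9 64 0 0 0 -0.435;12 86 0 0 0 -0.58;15 108 0 0 0 -0.725;18 130 0 0 0 -0.87;21 152 0 0 0 -1.015;24 174 0 0 0 -1.16;27 196 0 0 0 -1.305;30 218 0 0 0 -1.45;33 238 0 0 0 -1.595;34.3 250 0 0 0 -1.74;34.3 254.6 0 0 0 -1.885;34.3 254.6 0 0 0 -2.002;34.3 254.6 0 0 0 -2.002;34.3 254.6 0 0 0 -2.002",
  claw=60,
)

```text
t: 20.8
position: [0.5072, -0.1511, 0.0901]
eef_rot: [-180.0, -0.0, 108.7]
force: [-0.2, -1.2, 0.1]
finger_gap: 0.707
gripper_force: 0.0
```

```bash
python3 go.py 507.7 -151.6 6 108.8; sed -i 's/q\[:,0\]<75/q[:,0]<110/' blk.py; python3 blk.py
```

```text
now [ 507.2 -151.1   90.1] [-1.7995e+02 -4.0000e-02  1.0867e+02] t 20.8 F [-0.16 -1.2   0.1 ]
shift [-0.72  0.4  84.09] turn [-0.0008 -0.0008 -0.0023]
401 [89.36093713 -0.61665755 39.62900038] ((90.91543579101562, 0.047245025634765625), (36.60564422607422, 65.93138885498047), 0.9277125000953674)
```

View pics/t4.png

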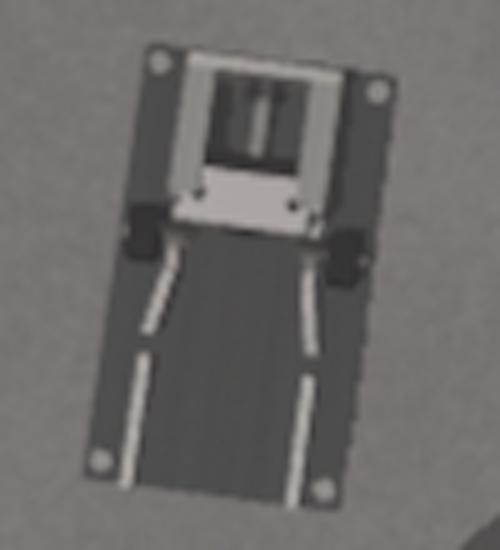

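>>> move_arm(
  rows="0 0 25 0 0 0;0 0 50 0 0 0;0 0 70 0 0 0;0 0 80 0 0 0;0 0 83.5 0 0 0;0 0 83.5 0 0 0",
)

```text
t: 21.45
position: [0.508, -0.1515, 0.007]
eef_rot: [-180.0, -0.0, 108.8]
force: [0.1, 0.1, 0.2]
finger_gap: 0.704
gripper_force: 0.0
```

>>> move_arm(
  rows="0 0 0 0 0 0;0 0 0 0 0 0;0 0 0 0 0 0;0 0 0 0 0 0;0 0 0 0 0 0;0 0 0 0 0 0",
  claw=10,
  grip_force=40,
)

```text
t: 22.05
position: [0.5091, -0.152, 0.0082]
eef_rot: [179.9, 0.1, 108.8]
force: [0.1, 0.7, 6.4]
finger_gap: 0.272
gripper_force: 40.8
```

>>> move_arm(
  rows="0 0 -20 0 0 0;0 0 -60 0 0 0;0 0 -83.5 0 0 0;0 0 -83.5 0 0 0",
)

```text
t: 22.45
position: [0.511, -0.1527, 0.0942]
eef_rot: [179.7, 0.3, 108.8]
force: [0.1, -0.3, -0.6]
finger_gap: 0.272
gripper_force: 40.0
```

```bash
python3 go2.py 507.7 -151.6 90 108.8 451 110.3 90 84.1
```

```text
shift [266.2   30.73   0.  ] turn z 0.4311
```

>>> move_arm(
  rows="35 4 0 0 0 0.1;75 9 0 0 0 0.2;115 13 0 0 0 0.3;155 18 0 0 0 0.4;195 22 0 0 0 0.4311;230 27 0 0 0 0.4311;255 29.5 0 0 0 0.4311;266.2 30.7 20 0 0 0.4311;266.2 30.7 40 0 0 0.4311;266.2 30.7 50 0 0 0.4311;266.2 30.7 50 0 0 0.4311;266.2 30.7 50 0 0 0.4311;266.2 30.7 60 0 0 0.4311;266.2 30.7 70 0 0 0.4311;266.2 30.7 75 0 0 0.4311;266.2 30.7 76.5 0 0 0.4311;266.2 30.7 77 0 0 0.4311;266.2 30.7 77 0 0 0.4311;266.2 30.7 77 0 0 0.4311",
)

```text
t: 24.35
position: [0.4515, 0.1102, 0.0142]
eef_rot: [-180.0, 0.0, 84.1]
force: [-2.5, -0.2, 5.3]
finger_gap: 0.272
gripper_force: 40.9
```

Floor touched lightly. Release, rise, turn and close.

>>> move_arm(
  rows="0 0 0 0 0 0;0 0 0 0 0 0;0 0 0 0 0 0;0 0 0 0 0 0;0 0 -10 0 0 0;0 0 -30 0 0 0;0 0 -49.6 0 0 0;0 0 -49.6 0 0 0;0 0 -49.6 0 0 0",
  claw=50,
)

```text
t: 25.25
position: [0.4518, 0.1104, 0.0638]
eef_rot: [179.9, -0.0, 84.1]
force: [-0.9, 0.3, 0.4]
finger_gap: 0.579
gripper_force: 0.0
```

>>> move_arm(
  rows="0 -10 -10 0 0 0.14;0 -20 -10 0 0 0.28;0 -30 -10 0 0 0.42;0 -38 -10 0 0 0.56;0 -38 -10 0 0 0.7;0 -38 -10 0 0 0.84;0 -38 -10 0 0 0.98;0 -38 -10 0 0 1.12;0 -38 -10 0 0 1.26;0 -38 -10 0 0 1.4;0 -38 0 0 0 1.54;0 -38 0 0 0 1.5708;0 -38 0 0 0 1.5708;0 -38 0 0 0 1.5708",
  claw=0,
)

```text
t: 26.65
position: [0.4128, 0.1141, 0.0625]
eef_rot: [180.0, 0.1, -5.9]
force: [-0.9, -0.4, -0.3]
finger_gap: -0.003
gripper_force: 0.0
```

>>> move_arm(
  rows="0 0 15 0 0 0;0 0 30 0 0 0;0 0 42 0 0 0;0 0 49 0 0 0;0 0 49 0 0 0;0 0 49 0 0 0",
)

```text
t: 27.25
position: [0.4136, 0.1142, 0.0142]
eef_rot: [180.0, 0.0, -5.9]
force: [0.0, -0.3, -0.5]
finger_gap: 0.002
gripper_force: 0.0
```

```bash
python3 go.py 413 114.1 14 -5.9;python3 - <<'E'
from h import *
e=cam("scene"); cv2.imwrite("pics/s6.png",cv2.resize(e["color"][140:240,270:410],None,fx=5,fy=5,interpolation=cv2.INTER_CUBIC)[:,:,::-1])
E
```

```text
now [413.6 114.2  14.2] [180.    0.   -5.9] t 27.25 F [ 0.05 -0.27 -0.5 ]
shift [-0.61  0.18  0.21] turn [0. 0. 0.]
```

View pics/s6.png

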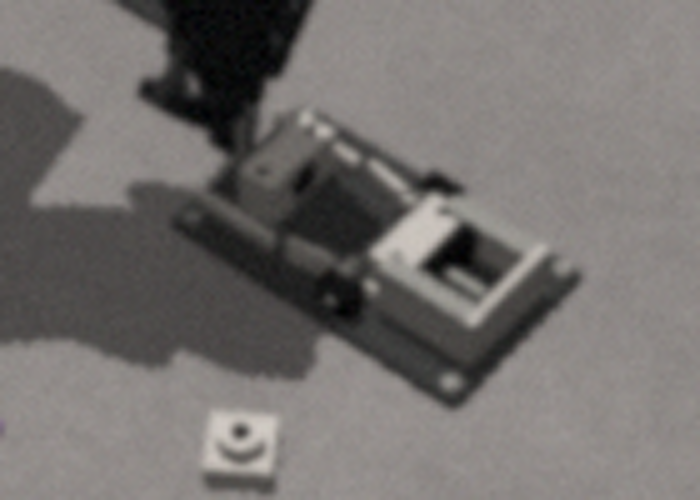

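>>> move_arm(
  rows="5 0 0 0 0 0;10 0 0 0 0 0;15 0 0 0 0 0;20 0 0 0 0 0;25 0 0 0 0 0;30 0 0 0 0 0;34 0 0 0 0 0;38 0 0 0 0 0;42 0 0 0 0 0;46 0 0 0 0 0;50 0 0 0 0 0;54 0 0 0 0 0;58 0 0 0 0 0;62 0 0 0 0 0;64 0 0 0 0 0;66 0 0 0 0 0;68 0 0 0 0 0;70 0 0 0 0 0;72 0 0 0 0 0;72 0 0 0 0 0",
)

```text
t: 29.3
position: [0.4862, 0.107, 0.0145]
eef_rot: [-180.0, -0.1, -5.9]
force: [0.4, -0.3, 0.0]
finger_gap: -0.002
gripper_force: 0.0
```

>>> move_arm(
  rows="1 0 0 0 0 0;2 0 0 0 0 0;3 0 0 0 0 0;4 0 0 0 0 0;5 0 0 0 0 0;6 0 0 0 0 0",
)

```text
t: 29.9
position: [0.4891, 0.1063, 0.0138]
eef_rot: [180.0, 0.2, -5.9]
force: [-5.7, 1.8, 3.5]
finger_gap: 0.001
gripper_force: 2.9
```

>>> move_arm(
  rows="1 0 0 0 0 0;2 0 0 0 0 0;3 0 0 0 0 0;4 0 0 0 0 0;5 0 0 0 0 0;6 0 0 0 0 0",
)

```text
t: 30.5
position: [0.4921, 0.1055, 0.0132]
eef_rot: [179.9, 0.6, -5.9]
force: [-9.6, 2.1, 7.6]
finger_gap: -0.001
gripper_force: 5.1
```

>>> move_arm(
  rows="1 0 0 0 0 0;2 0 0 0 0 0;3 0 0 0 0 0;4 0 0 0 0 0;5 0 0 0 0 0;6 0 0 0 0 0",
)

```text
t: 31.1
position: [0.4996, 0.1048, 0.0132]
eef_rot: [179.9, 0.4, -5.9]
force: [-5.2, 0.2, -0.5]
finger_gap: 0.0
gripper_force: 2.8
```

>>> move_arm(
  rows="1 0 0 0 0 0;2 0 0 0 0 0;3 0 0 0 0 0;4 0 0 0 0 0;5 0 0 0 0 0;6 0 0 0 0 0",
)

```text
t: 31.7
position: [0.5052, 0.1041, 0.0128]
eef_rot: [179.9, 0.4, -5.9]
force: [-8.1, 1.8, 1.3]
finger_gap: 0.004
gripper_force: 3.5
```

>>> move_arm(
  rows="1 0 0 0 0 0;2 0 0 0 0 0;3 0 0 0 0 0;4 0 0 0 0 0;4 0 0 0 0 0",
)

```text
t: 32.2
position: [0.5092, 0.1037, 0.0128]
eef_rot: [179.9, 0.4, -5.9]
force: [-7.0, 0.5, 0.7]
finger_gap: 0.0
gripper_force: 3.5
```

>>> move_arm(
  rows="1 0 0 0 0 0;2 0 0 0 0 0;3 0 0 0 0 0;4 0 0 0 0 0;5 0 0 0 0 0;6 0 0 0 0 0;6 0 0 0 0 0",
)

```text
t: 32.9
position: [0.5148, 0.1031, 0.0128]
eef_rot: [179.9, 0.5, -5.9]
force: [-7.5, 0.6, 1.9]
finger_gap: -0.004
gripper_force: 4.0
```

>>> move_arm(
  rows="0.5 0 0 0 0 0;1 0 0 0 0 0;1.5 0 0 0 0 0;2 0 0 0 0 0;2 0 0 0 0 0;2 0 0 0 0 0",
)

```text
t: 33.5
position: [0.5164, 0.103, 0.0128]
eef_rot: [179.9, 0.5, -5.9]
force: [-8.7, 2.0, 3.4]
finger_gap: 0.002
gripper_force: 4.2
```

>>> move_arm(
  rows="0.5 0 0 0 0 0;1 0 0 0 0 0;1 0 0 0 0 0;1 0 0 0 0 0",
)

```text
t: 33.9
position: [0.5174, 0.1029, 0.0128]
eef_rot: [179.9, 0.5, -5.9]
force: [-9.2, 0.7, 3.9]
finger_gap: -0.002
gripper_force: 4.3
```

>>> move_arm(
  rows="0.5 0 0 0 0 0;1 0 0 0 0 0;1 0 0 0 0 0;1 0 0 0 0 0",
)

```text
t: 34.3
position: [0.5183, 0.1027, 0.0128]
eef_rot: [179.9, 0.6, -5.9]
force: [-8.3, 0.7, 3.3]
finger_gap: -0.003
gripper_force: 4.4
```

>>> move_arm(
  rows="0.5 0 0 0 0 0;1 0 0 0 0 0;1.5 0 0 0 0 0;1.5 0 0 0 0 0;1.5 0 0 0 0 0",
)

```text
t: 34.8
position: [0.5197, 0.1026, 0.0128]
eef_rot: [179.9, 0.6, -5.9]
force: [-8.9, 1.2, 4.6]
finger_gap: -0.002
gripper_force: 4.5
```

>>> move_arm(
  rows="0.5 0 0 0 0 0;1 0 0 0 0 0;1 0 0 0 0 0;1 0 0 0 0 0",
)

```text
t: 35.2
position: [0.5207, 0.1025, 0.0128]
eef_rot: [179.9, 0.6, -5.9]
force: [-8.7, 1.6, 3.9]
finger_gap: -0.001
gripper_force: 4.5
```

>>> move_arm(
  rows="0.5 0 0 0 0 0;1 0 0 0 0 0;1 0 0 0 0 0;1 0 0 0 0 0",
)

```text
t: 35.6
position: [0.5216, 0.1024, 0.0128]
eef_rot: [179.9, 0.6, -5.9]
force: [-8.5, 1.2, 3.5]
finger_gap: -0.0
gripper_force: 4.6
```

>>> move_arm(
  rows="0.5 0 0 0 0 0;0.7 0 0 0 0 0;0.7 0 0 0 0 0;0.7 0 0 0 0 0",
)

```text
t: 36.0
position: [0.5235, 0.1022, 0.0128]
eef_rot: [179.9, 0.4, -5.9]
force: [-6.6, 1.1, 0.2]
finger_gap: 0.004
gripper_force: 3.4
```

>>> move_arm(
  rows="0.5 0 0 0 0 0;0.5 0 0 0 0 0;0.5 0 0 0 0 0;0.5 0 0 0 0 0",
)

```text
t: 36.4
position: [0.524, 0.1022, 0.0128]
eef_rot: [179.9, 0.4, -5.9]
force: [-5.8, 0.8, -0.2]
finger_gap: 0.003
gripper_force: 3.3
```

>>> move_arm(
  rows="-1 0 0 0 0 0;-2 0 0 0 0 0;-3 0 0 0 0 0;-4 0 0 0 0 0;-5 0 0 0 0 0;-6 0 0 0 0 0;-7 0 0 0 0 0;-8 0 0 0 0 0;-9 0 0 0 0 0;-10 0 0 0 0 0",
)

```text
t: 37.4
position: [0.5186, 0.1035, 0.0147]
eef_rot: [-180.0, -0.1, -5.9]
force: [0.4, -0.7, -0.7]
finger_gap: -0.004
gripper_force: 0.0
```

>>> move_arm(
  rows="-10 0 0 0 0 0;-20 0 0 0 0 0;-20 0 -30 0 0 0;-20 0 -76 0 0 0;-60 50 -90 0 0 0;-90 90 -90 0 0 0;-90 130 -90 0 0 0;-90 170 -90 0 0 0;-90 210 -90 0 0 0;-90 240 -90 0 0 0;-90 240 -90 0 0 0;-90 240 -90 0 0 0",
)

```text
t: 38.6
position: [0.4024, -0.1259, 0.1039]
eef_rot: [-180.0, 0.1, -6.0]
force: [0.6, -1.1, -0.1]
finger_gap: -0.003
gripper_force: 0.0
```

```bash
python3 blk.py; python3 -c "
from h import *
print(get_state()['qvel'].round(2))"
```

```text
447 [90.96209749 -1.20403562 38.87833119] ((91.12589263916016, -0.03258514404296875), (37.245670318603516, 66.08613586425781), 0.44651925563812256)
[ 1.27  0.07 -0.07 -0.07 -0.04 -0.11]
```

View pics/t4.png

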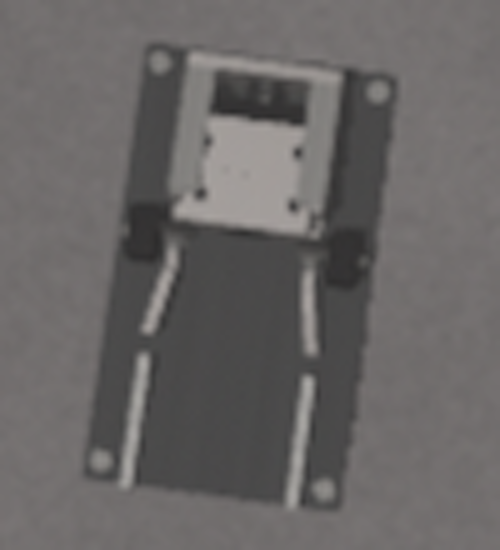

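Both blocks sit square behind the lips, and the rear face is at the same row as after the first load (about 230 in the crop).

```bash
python3 -c "
from rig import *
print(job_done())"
```

```text
the job is handed in; nothing more can be done
None
```

Both blocks are loaded behind the lips, one at a time. The highest push force I read on the second was about 10 N, against the 18 N limit. I handed the job in at about 38.6 s with the arm clear; no verdict was returned.

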